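Sweep up a broken mug

TASK

A mug has broken on the wedging board. With your fingertips, sweep its three broken pieces (the curved piece of wall, the piece of the bottom and the C-shaped handle) along the board and off its edge into the scrap tray that stands against it, sliding them without picking any of them up. Leave the whole mug, the lid, the tools and everything else where they are.

Things in the scene. Friction and masses are not known exactly. Their poses are not given: they have to be found in the camera images.
- board_top (a point): Wedging board: a heavy fixed slab 360 mm (its x) by 460 mm (its y), 50 mm high, smooth grey top in a flush hardwood frame, so the top is one flat face right to the sharp edges. This point is the centre of its top face; z up.
- board_edge (a point): Middle of the board's short (360 mm) edge that the scrap tray stands against, at the height of the top face, 230 mm from board_top along the board's -y; axes as board_top's.
- tray: Scrap tray: empty galvanised pan, fixed, on the table against the board's -y edge (2 mm gap), axes parallel to the board's. Outside 320 mm (x, along the edge) by 160 mm (y) by 40 mm high: its rim is 10 mm below the board's top; walls and floor 4 mm. Its middle is up to 20 mm off the edge's middle, along the edge. Origin: centre of its underside.
- wall: Broken piece 1: curved piece of mug wall in buff unglazed clay, 46 mm long (x) by 43 mm (y), 6 mm thick, lying hollow side down like a low arch 11 mm high on the board, about 30 g. Origin: its middle, at the height of its underside. Any yaw at the start; may turn over in the tray.
- base: Broken piece 2: piece of mug bottom in the same clay, 34 mm (x) by 41 mm (y), floor 8 mm thick, with a curved stub of wall up to 27 mm high along its +x side, lying flat on its floor, about 40 g. Origin: near the middle of its underside. Any yaw at the start; may turn over in the tray.
- handle: Broken piece 3: a broken-off C-shaped mug handle in the same clay, lying flat, 46 mm (x) by 57 mm (y) over all, 13 mm high, bar 12 mm thick, about 25 g. The open side of the C faces its -x. Origin: middle of the C, at the height of its underside. Any yaw at the start; may turn over in the tray.
- mug: Bystander on the board: whole mug, 76 mm across, 75 mm high, same clay, handle on its +y side. Origin: centre of the underside.
- lid: Bystander on the board: round lid 82 mm across lying on the board with its tapering pointed knob up, 55 mm high, same clay. Origin: centre of the underside.
- knife: Bystander on the board: wooden modelling knife, 12 mm wide, 7 mm high, about 155 mm long along its y (from -73 to +80 mm), lying between two of the pieces. Origin: on the underside, near its middle.
- loop: Bystander on the board: loop trimming tool, handle 12 mm square, wire loop 21 mm wide at its -y end, about 140 mm long along its y (from -62 to +78 mm), lying between two of the pieces. Origin: on the underside, near its middle.
- slip: Bystander on the table: closed clay-coloured jar, 68 mm across, 95 mm high. Origin: centre of the underside.
- bowl: Bystander on the table: white bowl, 124 mm across, 55 mm high. Origin: centre of the underside.
- rib: Bystander on the table: flat wooden rib, about 95 by 54 mm, 5 mm thick. Origin: on the underside.
Not all that is in view belongs to the job. Leave any yellow look-alike of the handle alone. What is shaped like the wall but black is not meant.

How it is judged:
By the outcome, as a careful person would: the job done as asked, in the order asked, and still so for the second after the job is handed in, with the robot touching nothing.
It also fails if it takes over 64 s, if anything falls off the work surface, if the arm or the gripper's body presses on something with over 40 N, if the wrist force passes 120 N, or if a joint passes its speed limit or range.

ROBOT

A 7-joint arm with a two-finger parallel gripper is mounted at the origin on the work surface. World frame = base frame: x ahead of the robot, y to its left, z up, the work surface at z = 0. Lengths are in m, angles in rad, forces in N, time in s.
With the tool pointing down it reaches from about 0.425 to 0.975 m from the base axis. Payload 16.7 kg.
Tool frame: the origin (TCP) lies on the centre line of the jaws, within the pads' length; the fingertips stand 17 mm ahead of it and the grasp point (between the pads) lies 2 mm behind it; z points along the fingers, y is the line along which they close (so a half turn about z gives the same grasp; the last joint's range is limited). The gripper opens to 85 mm and grips with 20 to 120 N. Pads are 22 mm wide; open, the fingers measure 114 mm over their backs; the gripper's body (76 mm by 85 mm) begins 54 mm behind the grasp point. The pads swing forward as they close: fully open they stand 13 mm farther back than shut.
Start: joints at [1.145, 0.426, 0.074, 1.606, -0.034, 1.111, -0.067], TCP at [0.184, -0.649, 0.221] pointing down, gripper open.
Joint ranges: [-2.85, 2.85], [-0.5, 2.14], [-1.23, 1.37], [0.21, 2.46], [-1.02, 4.16], [0.16, 2.05], [-2.73, 2.73]. Speed limits (rad/s): [1.89, 1.89, 2.39, 2.39, 3.01, 3.01, 3.01].

INTERFACE

Orientations are given as a rotation vector (axis times angle).
In Python, from rig import robot gives the robot as it stands. The module is installed in compiled form; this text tells all that it offers.
- The arm moves only by the shell command python3 -m pendant 'ROWS'. ROWS is JSON, one flat list of numbers, 7 for each row, row after row: the turn, a rotation vector about the tool's x, y, z in rad, then the shift along the tool's x, y, z in cm, then the closure, from -1 (fully open) to 1 (shut). A call has exactly 10 rows; each row shifts and turns the commanded pose from where the row before left it, along the tool's axes as they then stand; what a row does not reach is not made up. A row lasts 1/12 s, in which the tool goes at most 41.7 mm and 7.16 degrees, less where a joint would pass 70% of its speed; a pose out of reach is approached as far as the arm can. A call with a gripper value outside its range is refused whole. The fingers move at their own pace and stop on an object; the grip force is fixed at half the most. Time passes only in rows, so rows that do not move let the fingers close, or fill a call up. It gives the time, the measured TCP pose, the force, the opening and the grip force at its end, in the units of the state.
- robot.get_state(): the state, without advancing time (a new reading comes with each control period).
- robot.read_camera(name): name is "side" or "top"; returns the picture (420x560x3 uint8, blue, green, red); there is no depth.
- robot.calibration(name): a dict with "vfov" (degrees; the focal length in pixels is half the picture's height over the tangent of half this angle, whatever the lens; pixels are square), "cx", "cy" (the principal point, pixels), "k1" (the pictures are not rectified: a ray, as slopes to the right and down, at radius r is drawn at 1 + k1 r^2 times it, then the intrinsics apply), "R" (3x3) and "t" (3): a world point X has camera coordinates R X + t. Camera axes: x right, y down, z forward; pixel columns grow to the right and rows downward; lengths in m; the calibration is good to about 2 mm. A picture is of the moment at which its call begins. calibration takes no time and is no camera call.
- robot.sign_off(): hands the job in; it is judged then, once.
The state is a dict: "time": time; "qpos": joint angles; "qvel": joint speeds; "joint_efforts": joint torques, N m; "tool_pos": TCP position; "tool_rot": TCP orientation; "wrist_force": force on the tool from outside, world axes, zero at the start; "torque": the same for the moment, N m; "width": opening from 0.0 (shut) to 1.0 (fully open); "grasp_force": force on a finger pad.
Only numpy, scipy, OpenCV 4.12 (cv2) and the standard library are available. Lean on these libraries where they do the work, as an engineer would, in place of code of your own. Each camera call takes 0.05 s, during which the arm holds its last target. There are 200 camera calls.

## Working session

There is one attempt and no reset: what is moved stays moved. The work goes in short steps, Python scripts to look and compute and a shell command to move; the robot and the scene stay as the last step left them, time stands still between calls to the robot, and variables do not carry over. Pictures are saved under pics/ and viewed, at most 10 in all, crops included, and the job is handed in when it is done.

```bash
mkdir -p pics; cat > h.py <<'E'
import numpy as np, cv2
from rig import robot
def snap(n,f):
    im=robot.read_camera(n); cv2.imwrite('pics/'+f,im); return im
def K(c):
    f=210/np.tan(np.radians(c['vfov'])/2); return f
def ray2world(name,u,v,z):
    c=robot.calibration(name); f=K(c); d=np.array([(u-c['cx'])/f,(v-c['cy'])/f])
    s=d.copy()
    for _ in range(50): s=d/(1+c['k1']*(s@s))
    R=np.array(c['R']);t=np.array(c['t']); o=-R.T@t; w=R.T@np.array([s[0],s[1],1])
    return o+w*(z-o[2])/w[2]
def proj(name,X):
    c=robot.calibration(name); f=K(c); p=np.array(c['R'])@np.array(X)+np.array(c['t']); s=p[:2]/p[2]
    s=s*(1+c['k1']*(s@s)); return s*f+np.array([c['cx'],c['cy']])
E
python3 - <<'E'
from h import *
for n in('top','side'):
    im=snap(n,n+'0.png'); c=robot.calibration(n); print(n,c['vfov'],c['k1'],-np.array(c['R']).T@c['t'])
    if n=='top': cv2.imwrite('pics/top0b.png',cv2.resize(im,(800,600),interpolation=cv2.INTER_CUBIC))
s=robot.get_state(); print(s['time'],s['tool_pos'],s['tool_rot'],s['width'])
E
```

```text
top 45.70532675961989 -0.03652540629126528 [ 0.36736018 -0.0295247   1.36920349]
side 44.80843501644133 -0.17013844377433274 [-0.09789351 -0.9725982   1.38422002]
0.1 [ 0.18363764 -0.64911674  0.22046153] [-3.11060250e+00 -4.31601320e-01  4.56504892e-04] 0.997419440345391
```

View pics/top0b.png

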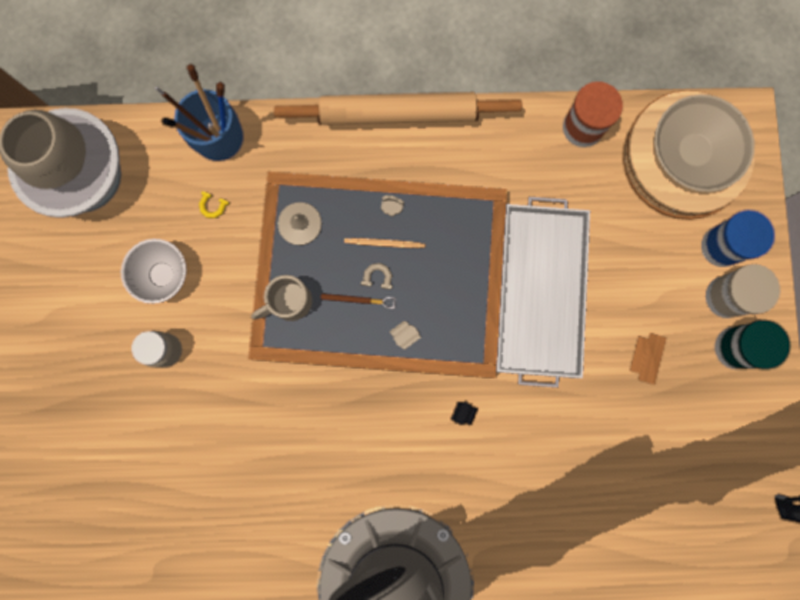

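View pics/side0.png

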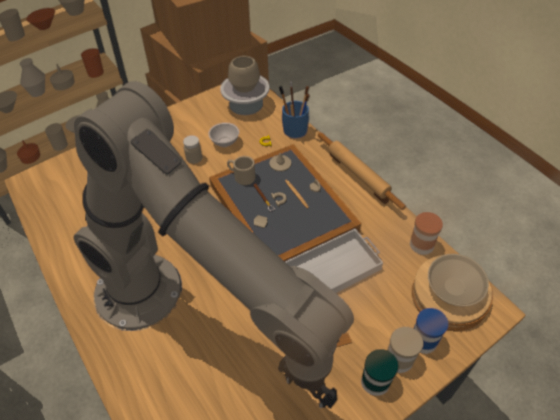

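The top view shows +x up and −y to the right. In the 800-px picture the wall is at (404,334), the base at (391,205), the handle at (377,275) and the tray on the right. The yellow C at (213,205) and the black piece at (464,413) are decoys. Next I enlarge the board to measure it.

```bash
python3 - <<'E'
from h import *
im=cv2.imread('pics/top0.png')[115:270,170:420]
im=cv2.resize(im,None,fx=3.2,fy=3.2,interpolation=cv2.INTER_CUBIC)
for i in range(170,420,10): cv2.line(im,(int((i-170)*3.2),0),(int((i-170)*3.2),4 if i%50 else 14),(255,255,255),1)
for i in range(115,270,10): cv2.line(im,(0,int((i-115)*3.2)),(5,int((i-115)*3.2)),(255,255,255),1)
cv2.imwrite('pics/crop.png',im)
E
```

```text
(no output)
```

View pics/crop.png

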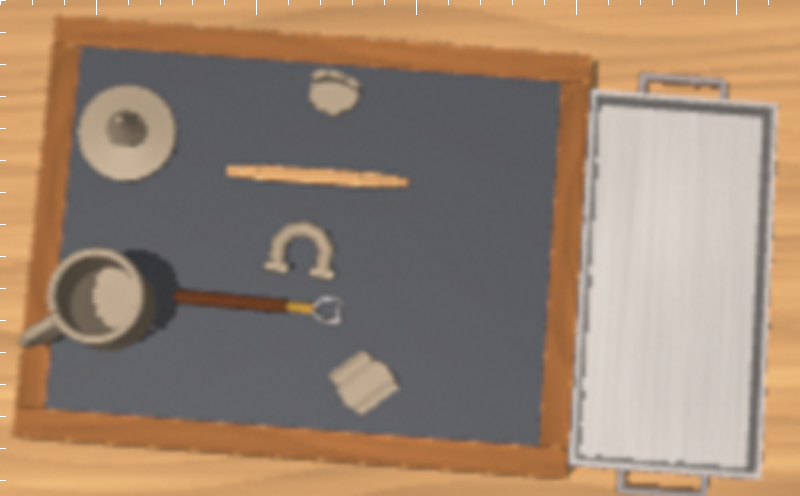

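The enlarged view (3.2×, offset 170,115) has the board corners at (57,16), (596,60), (571,478) and (14,436). The wall is at (364,382), the base at (334,93) and the handle at (300,250). The knife runs from (227,170) to (408,183) and the loop tool from (175,296) to (342,310).

```bash
cat >> h.py <<'E'
P=lambda u,v,z:ray2world('top',u/3.2+170,v/3.2+115,z)
E
python3 - <<'E'
from h import *
np.set_printoptions(precision=4,suppress=True)
C=[P(*p,.05) for p in((57,16),(596,60),(571,478),(14,436))]
for i in range(4): print(C[i][:2],np.linalg.norm(C[i]-C[(i+1)%4]))
c=np.mean(C,0); d=(C[1]-C[0]+C[2]-C[3]); d/=np.linalg.norm(d); ey=-d; ex=np.array([ey[1],-ey[0],0])
print('c',c,'ey',ey,'ex',ex,'yaw',np.arctan2(ex[1],ex[0]))
for n,l,z in(('wall',[(364,382),(329,378),(363,351),(399,386),(363,415)],.055),('base',[(334,93),(309,90),(360,90),(334,115),(334,68)],.056),('handle',[(300,250),(265,267),(335,275),(300,222),(274,235),(332,245)],.06),('knife',[(227,170),(408,183)],.055),('loop',[(175,296),(342,310),(330,296),(330,324)],.055),('mug',[(97,296)],.125),('lid',[(127,130)],.06),('tray',[(594,90),(776,104),(760,478),(571,462)],.04)):
  for q in l:
    w=P(*q,z); print(n,w[:2],'board',(w-c)@ex,(w-c)@ey)
s=robot.get_state()
from scipy.spatial.transform import Rotation as Ro
print(Ro.from_rotvec(s['tool_rot']).as_matrix())
E
```

```text
[0.7815 0.2182] 0.4613989006879593
[ 0.7298 -0.2403] 0.3546036527526272
[ 0.3771 -0.2029] 0.460727658698231
[0.4249 0.2554] 0.35858471998492997
c [0.5783 0.0076 0.05  ] ey [ 0.1079  0.9942 -0.    ] ex [ 0.9942 -0.1079  0.    ] yaw -0.10815479303233345
wall [ 0.4609 -0.0348] board -0.11217511888193085 -0.054844225944727695
wall [ 0.465 -0.006] board -0.11116336005513777 -0.0257854939144362
wall [ 0.4866 -0.0347] board -0.08664748689659053 -0.051992541690708556
wall [ 0.4568 -0.0636] board -0.11318896449130403 -0.08389015372254233
wall [ 0.4337 -0.0332] board -0.13935451726711703 -0.05617124056874612
base [ 0.7056 -0.0166] board 0.12913766979138658 -0.010326068610623244
base [0.7088 0.0044] board 0.13004969344850084 0.010923528842598234
base [ 0.7076 -0.0386] board 0.13347349657904464 -0.03199472488911387
base [ 0.6866 -0.0161] board 0.11019627289487902 -0.011874649554086184
base [ 0.7273 -0.0172] board 0.1507522987060858 -0.008558457284406698
handle [0.5718 0.0152] board -0.007329677158097467 0.006788244211480334
handle [0.5584 0.0445] board -0.02384106112537355 0.03452625509684595
ha
[... 507 characters left out ...]
.5212 -0.0183] board -0.05399205247223555 -0.03192429126135186
loop [ 0.5332 -0.0087] board -0.04311204663565147 -0.021043799454574706
loop [ 0.5098 -0.008 ] board -0.06642339614204873 -0.022952430846844427
mug [0.5297 0.1735] board -0.06629545797122856 0.15965039640030443
lid [0.6778 0.1578] board 0.08268667566226987 0.16008291846123157
tray [ 0.7062 -0.2389] board 0.15370210388437028 -0.23123725650091012
tray [ 0.6898 -0.3945] board 0.1541847732829652 -0.38775703042322734
tray [ 0.3724 -0.3616] board -0.16492719894999588 -0.3892650754950805
tray [ 0.3904 -0.2048] board -0.1638956934347825 -0.23142768095225855
[[ 0.9622  0.2723 -0.0005]
 [ 0.2723 -0.9622  0.0011]
 [-0.0001 -0.0012 -1.    ]]
```

```bash
cat >> h.py <<'E'
from scipy.spatial.transform import Rotation as Ro
np.set_printoptions(precision=4,suppress=True)
BC=np.array([.5783,.0076,.05]); BA=-.1082
def plan(bx,by,z,head,N):
    """target: board coords, TCP z, heading of tool x relative to board +y (rad)"""
    s=robot.get_state(); p=np.array(s['tool_pos']); R=Ro.from_rotvec(s['tool_rot']).as_matrix()
    B=Ro.from_euler('z',BA).as_matrix(); T=BC+B@np.array([bx,by,0]); T[2]=z
    xw=B@np.array([-np.sin(head),np.cos(head),0]); Rt=np.c_[xw,np.cross([0,0,-1],xw),[0,0,-1]]
    rv=Ro.from_matrix(R.T@Rt).as_rotvec()
    st=rv/N; M=np.zeros((3,3)); Q=R.copy()
    for _ in range(N): M+=Q; Q=Q@Ro.from_rotvec(st).as_matrix()
    d=np.linalg.solve(M,T-p)*100
    print('t',s['time'],'board now',B.T@(p-BC)+[0,0,.05],'w',s['width'],'F',np.array(s['wrist_force']),'rows',N,'turn',st,'shift cm',d,'total',d*N)
E
python3 -c "
from h import *
plan(-.112,.012,.22,0,20)"
```

```text
t 0.1 board now [-0.3214 -0.6955  0.2205] w 0.997419440345391 F [-0.0732 -0.1872 -0.2435] rows 20 turn [-0.0001 -0.     -0.0593] shift cm [ 3.6964 -1.288   0.0034] total [ 73.9287 -25.7603   0.0672]
```

```bash
python3 -m pendant '[0,0,-0.0593,3.7,-1.29,0,0.53, 0,0,-0.0593,3.7,-1.29,0,0.53, 0,0,-0.0593,3.7,-1.29,0,0.53, 0,0,-0.0593,3.7,-1.29,0,0.53, 0,0,-0.0593,3.7,-1.29,0,0.53, 0,0,-0.0593,3.7,-1.29,0,0.53, 0,0,-0.0593,3.7,-1.29,0,0.53, 0,0,-0.0593,3.7,-1.29,0,0.53, 0,0,-0.0593,3.7,-1.29,0,0.53, 0,0,-0.0593,3.7,-1.29,0,0.53]'
python3 -m pendant '[0,0,-0.0593,3.7,-1.29,0,0.53, 0,0,-0.0593,3.7,-1.29,0,0.53, 0,0,-0.0593,3.7,-1.29,0,0.53, 0,0,-0.0593,3.7,-1.29,0,0.53, 0,0,-0.0593,3.7,-1.29,0,0.53, 0,0,-0.0593,3.7,-1.29,0,0.53, 0,0,-0.0593,3.7,-1.29,0,0.53, 0,0,-0.0593,3.7,-1.29,0,0.53, 0,0,-0.0593,3.7,-1.29,0,0.53, 0,0,-0.0593,3.7,-1.29,0,0.53]'
python3 -c "
from h import *
plan(-.112,.012,.10,0,10)"
```

```text
time: 0.93
tool_pos: [0.4312, -0.3504, 0.2209]
tool_rot: [-2.848, -1.326, 0.0]
wrist_force: [0.6, -0.5, -0.1]
width: 0.232
grasp_force: 0.0
time: 1.77
tool_pos: [0.4684, 0.0338, 0.2211]
tool_rot: [2.336, 2.1, 0.0]
wrist_force: [1.0, 0.4, 0.1]
width: 0.233
grasp_force: 0.0
t 1.7667 board now [-0.1121  0.0142  0.2211] w 0.23308408871080308 F [0.9765 0.4489 0.1041] rows 10 turn [ 0.     -0.      0.0002] shift cm [-0.0221  0.0005  1.2109] total [-0.2207  0.005  12.1086]
```

Accurate. I descend to z = 0.10 and check the tip height with the side camera.

```bash
python3 -m pendant '[0,0,0,0,0,1.5,0.53, 0,0,0,0,0,1.5,0.53, 0,0,0,0,0,1.5,0.53, 0,0,0,0,0,1.5,0.53, 0,0,0,0,0,1.5,0.53, 0,0,0,0,0,1.5,0.53, 0,0,0,0,0,1.5,0.53, 0,0,0,0,0,1.5,0.53, 0,0,0,0,0,0,0.53, 0,0,0,0,0,0,0.53]'
python3 - <<'E'
from h import *
plan(-.112,.012,.07,0,10)
im=snap('side','s1.png'); p=np.array(robot.get_state()['tool_pos'])
u=proj('side',p).astype(int); print(u)
B=Ro.from_euler('z',BA).as_matrix()
for dz,col in((0,(0,255,0)),(-.017,(0,0,255)),(-.03,(255,0,0))):
  for a in(-.01,.01):
    q=proj('side',p+B@np.array([a,0,0])+[0,0,dz]); cv2.circle(im,tuple(np.round(q).astype(int)),0,col,-1)
x,y=u; cr=im[y-50:y+50,x-65:x+65]
cv2.imwrite('pics/s1c.png',cv2.resize(cr,None,fx=6,fy=6,interpolation=cv2.INTER_NEAREST))
E
```

```text
time: 2.6
tool_pos: [0.4683, 0.0321, 0.1008]
tool_rot: [-2.338, -2.096, 0.002]
wrist_force: [0.1, -0.2, 0.9]
width: 0.231
grasp_force: 0.0
t 2.6 board now [-0.112   0.0124  0.1008] w 0.2307545010680511 F [ 0.0728 -0.2307  0.8934] rows 10 turn [-0.0002 -0.     -0.0001] shift cm [-0.0043  0.0002  0.3079] total [-0.0431  0.0024  3.0794]
[251 199]
```

View pics/s1c.png

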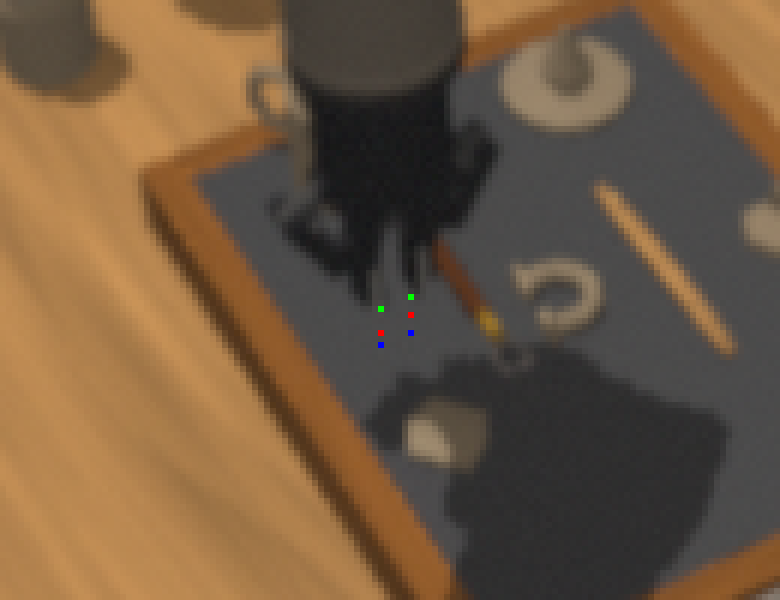

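The picture shows the dark fingertips ending around (368,300) and (415,288), higher than predicted. The wall lies ahead at (445,440). I descend and let the wrist force find the board.

```bash
python3 -m pendant '[0,0,0,0,0,0.6,0.53, 0,0,0,0,0,0.6,0.53, 0,0,0,0,0,0.6,0.53, 0,0,0,0,0,0.5,0.53, 0,0,0,0,0,0.4,0.53, 0,0,0,0,0,0.3,0.53, 0,0,0,0,0,0.1,0.53, 0,0,0,0,0,0,0.53, 0,0,0,0,0,0,0.53, 0,0,0,0,0,0,0.53]'
python3 - <<'E'
from h import *
im=snap('side','s2.png'); p=np.array(robot.get_state()['tool_pos'])
u=proj('side',p).astype(int)
B=Ro.from_euler('z',BA).as_matrix()
for a in(-.03,.03):
    q=proj('side',p+B@np.array([a,0,0])+[0,0,-.017]); cv2.circle(im,tuple(np.round(q).astype(int)),0,(0,0,255),-1)
x,y=u; cr=im[y-40:y+40,x-50:x+50]
cr=np.clip(cr.astype(float)*1.8,0,255).astype(np.uint8)
cv2.imwrite('pics/s2c.png',cv2.resize(cr,None,fx=7,fy=7,interpolation=cv2.INTER_NEAREST))
E
```

```text
time: 3.48
tool_pos: [0.469, 0.032, 0.0703]
tool_rot: [2.339, 2.097, 0.0]
wrist_force: [0.2, -0.5, 0.4]
width: 0.236
grasp_force: 0.0
```

View pics/s2c.png

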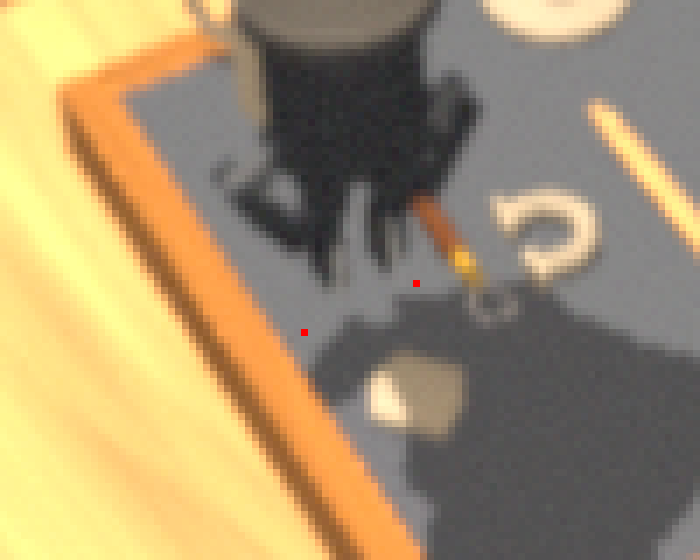

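Tips at about (330,285) and (385,262) are still clearly above the board. I lower in small steps and watch the force.

```bash
python3 -m pendant '[0,0,0,0,0,0.1,0.53, 0,0,0,0,0,0.1,0.53, 0,0,0,0,0,0.1,0.53, 0,0,0,0,0,0.1,0.53, 0,0,0,0,0,0,0.53, 0,0,0,0,0,0,0.53, 0,0,0,0,0,0,0.53, 0,0,0,0,0,0,0.53, 0,0,0,0,0,0,0.53, 0,0,0,0,0,0,0.53]'
```

```text
time: 4.37
tool_pos: [0.4689, 0.032, 0.0662]
tool_rot: [-2.339, -2.097, -0.0]
wrist_force: [-0.9, -0.4, -0.3]
width: 0.238
grasp_force: 0.0
```

```bash
python3 -m pendant '[0,0,0,0,0,0.1,0.53, 0,0,0,0,0,0.1,0.53, 0,0,0,0,0,0.1,0.53, 0,0,0,0,0,0,0.53, 0,0,0,0,0,0,0.53, 0,0,0,0,0,0,0.53, 0,0,0,0,0,0,0.53, 0,0,0,0,0,0,0.53, 0,0,0,0,0,0,0.53, 0,0,0,0,0,0,0.53]'
```

```text
time: 5.2
tool_pos: [0.4689, 0.032, 0.0632]
tool_rot: [2.339, 2.097, 0.0]
wrist_force: [0.7, -0.7, 0.1]
width: 0.237
grasp_force: 0.0
```

```bash
python3 -m pendant '[0,0,0,0,0,0.1,0.53, 0,0,0,0,0,0.1,0.53, 0,0,0,0,0,0.1,0.53, 0,0,0,0,0,0,0.53, 0,0,0,0,0,0,0.53, 0,0,0,0,0,0,0.53, 0,0,0,0,0,0,0.53, 0,0,0,0,0,0,0.53, 0,0,0,0,0,0,0.53, 0,0,0,0,0,0,0.53]'
python3 - <<'E'
from h import *
im=snap('side','s3.png'); p=np.array(robot.get_state()['tool_pos'])
x,y=proj('side',p).astype(int); cr=im[y-40:y+40,x-50:x+50]
cr=np.clip(cr.astype(float)*1.8,0,255).astype(np.uint8)
cv2.imwrite('pics/s3c.png',cv2.resize(cr,None,fx=7,fy=7,interpolation=cv2.INTER_CUBIC))
B=Ro.from_euler('z',BA).as_matrix()
for z in(.05,.055,.06):print(z,[((proj('side',np.r_[(p+B@np.array([a,-.011,0]))[:2],z])-[x-50,y-40])*7).round() for a in(-.017,.017)])
E
```

```text
time: 6.03
tool_pos: [0.4689, 0.032, 0.0602]
tool_rot: [2.339, 2.097, 0.0]
wrist_force: [-0.1, 0.6, 0.0]
width: 0.234
grasp_force: 0.0
0.05 [array([337., 322.]), array([399., 296.])]
0.055 [array([337., 316.]), array([398., 290.])]
0.06 [array([336., 309.]), array([398., 283.])]
```

View pics/s3c.png

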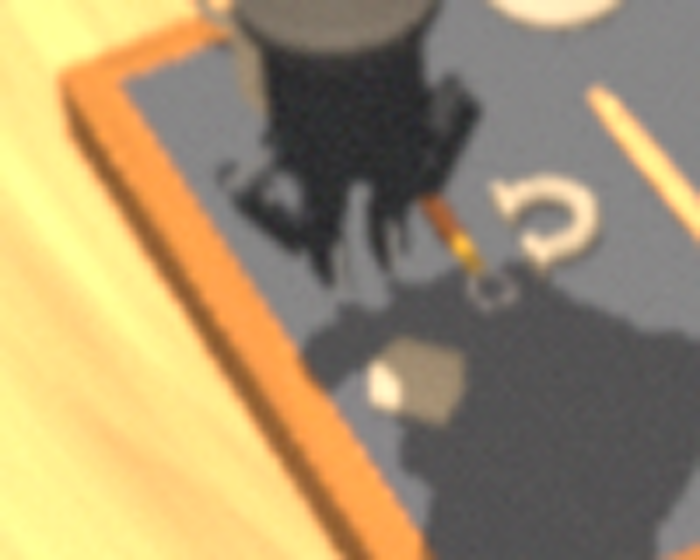

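```bash
python3 -m pendant '[0,0,0,0,0,0.1,0.53, 0,0,0,0,0,0.1,0.53, 0,0,0,0,0,0.1,0.53, 0,0,0,0,0,0,0.53, 0,0,0,0,0,0,0.53, 0,0,0,0,0,0,0.53, 0,0,0,0,0,0,0.53, 0,0,0,0,0,0,0.53, 0,0,0,0,0,0,0.53, 0,0,0,0,0,0,0.53]'
```

```text
time: 6.92
tool_pos: [0.4689, 0.032, 0.0572]
tool_rot: [2.339, 2.097, 0.0]
wrist_force: [0.2, -0.7, -0.2]
width: 0.24
grasp_force: 0.0
```

```bash
python3 -m pendant '[0,0,0,0,0,0.1,0.53, 0,0,0,0,0,0.1,0.53, 0,0,0,0,0,0.1,0.53, 0,0,0,0,0,0,0.53, 0,0,0,0,0,0,0.53, 0,0,0,0,0,0,0.53, 0,0,0,0,0,0,0.53, 0,0,0,0,0,0,0.53, 0,0,0,0,0,0,0.53, 0,0,0,0,0,0,0.53]'
```

```text
time: 7.75
tool_pos: [0.4689, 0.032, 0.0542]
tool_rot: [2.339, 2.097, 0.0]
wrist_force: [-0.9, 0.2, -0.3]
width: 0.235
grasp_force: 0.0
```

```bash
python3 -m pendant '[0,0,0,0,0,0.1,0.53, 0,0,0,0,0,0.1,0.53, 0,0,0,0,0,0.1,0.53, 0,0,0,0,0,0,0.53, 0,0,0,0,0,0,0.53, 0,0,0,0,0,0,0.53, 0,0,0,0,0,0,0.53, 0,0,0,0,0,0,0.53, 0,0,0,0,0,0,0.53, 0,0,0,0,0,0,0.53]'
python3 - <<'E'
from h import *
im=snap('side','s4.png'); p=np.array(robot.get_state()['tool_pos'])
x,y=proj('side',p).astype(int); cr=im[y-40:y+40,x-50:x+50]
cr=np.clip(cr.astype(float)*2.2,0,255).astype(np.uint8)
cv2.imwrite('pics/s4c.png',cv2.resize(cr,None,fx=7,fy=7,interpolation=cv2.INTER_CUBIC))
B=Ro.from_euler('z',BA).as_matrix()
for z in(.05,.055,.06):print(z,[((proj('side',np.r_[(p+B@np.array([a,-.011,0]))[:2],z])-[x-50,y-40])*7).round() for a in(-.017,.017)])
E
```

```text
time: 8.58
tool_pos: [0.4689, 0.032, 0.0512]
tool_rot: [2.339, 2.097, 0.0]
wrist_force: [-0.1, 0.1, -0.9]
width: 0.238
grasp_force: 0.0
0.05 [array([330., 315.]), array([392., 289.])]
0.055 [array([330., 309.]), array([391., 283.])]
0.06 [array([329., 302.]), array([391., 276.])]
```

View pics/s4c.png

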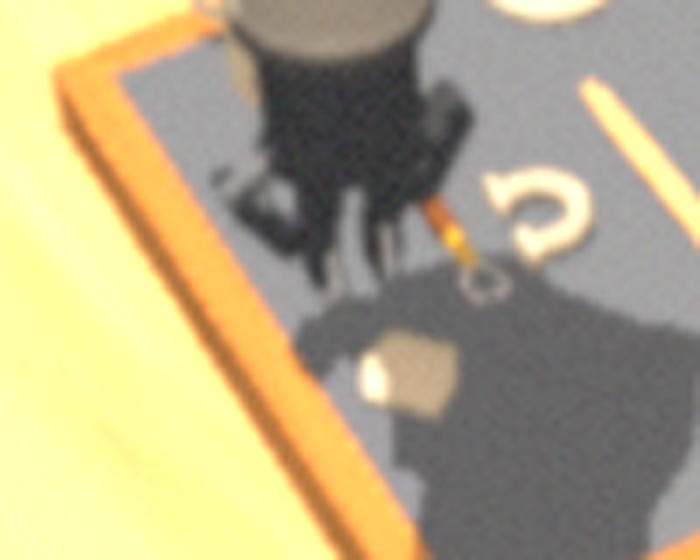

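The pads' lower ends at about (335,293) and (388,275) project to z≈0.06, so there is still clearance and no contact. I keep lowering.

```bash
python3 -m pendant '[0,0,0,0,0,0.1,0.53, 0,0,0,0,0,0.1,0.53, 0,0,0,0,0,0.1,0.53, 0,0,0,0,0,0,0.53, 0,0,0,0,0,0,0.53, 0,0,0,0,0,0,0.53, 0,0,0,0,0,0,0.53, 0,0,0,0,0,0,0.53, 0,0,0,0,0,0,0.53, 0,0,0,0,0,0,0.53]'
```

```text
time: 9.47
tool_pos: [0.4689, 0.032, 0.0482]
tool_rot: [-2.339, -2.097, -0.0]
wrist_force: [-1.0, -0.1, -0.6]
width: 0.236
grasp_force: 0.0
```

```bash
python3 - <<'E'
from h import *
p=np.array([0.4689,0.032,0.0512]); x,y=proj('side',p).astype(int)
B=Ro.from_euler('z',BA).as_matrix()
f=lambda q:((proj('side',q)-[x-50,y-40])*7).round()
for z in (.05,.03,0): print(z,f(np.r_[(BC+B@np.array([-.18,.23,0]))[:2],z]))
for n,b in(('handle',(-.005,.006,.06)),('wall',(-.112,-.055,.06)),('knife+y',(.056,.074,.055)),('loop ring',(-.054,-.022,.052))):
    print(n,f(np.r_[(BC+B@np.array([b[0],b[1],0]))[:2],b[2]]))
a=cv2.imread('pics/s3.png').astype(int);b=cv2.imread('pics/s4.png').astype(int)
print(robot.get_state()['qpos'])
E
```

```text
0.05 [48. 63.]
0.03 [52. 90.]
0 [ 59. 129.]
handle [545. 203.]
wall [412. 367.]
knife+y [585.  81.]
loop ring [486. 287.]
[ 0.2075  0.3825 -0.4811  2.1743  0.2912  0.6452 -0.5875]
```

```bash
python3 -m pendant '[0,0,0,0,0,0.1,0.53, 0,0,0,0,0,0.1,0.53, 0,0,0,0,0,0.1,0.53, 0,0,0,0,0,0,0.53, 0,0,0,0,0,0,0.53, 0,0,0,0,0,0,0.53, 0,0,0,0,0,0,0.53, 0,0,0,0,0,0,0.53, 0,0,0,0,0,0,0.53, 0,0,0,0,0,0,0.53]'
```

```text
time: 10.3
tool_pos: [0.4689, 0.032, 0.0452]
tool_rot: [-2.339, -2.097, -0.0]
wrist_force: [-0.2, 0.8, 0.2]
width: 0.231
grasp_force: 0.0
```

```bash
python3 -m pendant '[0,0,0,0,0,0.1,0.53, 0,0,0,0,0,0.1,0.53, 0,0,0,0,0,0,0.53, 0,0,0,0,0,0,0.53, 0,0,0,0,0,0,0.53, 0,0,0,0,0,0,0.53, 0,0,0,0,0,0,0.53, 0,0,0,0,0,0,0.53, 0,0,0,0,0,0,0.53, 0,0,0,0,0,0,0.53]'
python3 - <<'E'
from h import *
im=snap('side','s5.png'); p=np.array(robot.get_state()['tool_pos'])
x,y=251,199; cr=im[y-20:y+60,x-50:x+50]
cr=np.clip(cr.astype(float)*2.2,0,255).astype(np.uint8)
cv2.imwrite('pics/s5c.png',cv2.resize(cr,None,fx=7,fy=7,interpolation=cv2.INTER_CUBIC))
B=Ro.from_euler('z',BA).as_matrix()
for z in(.05,.055,.06):print(z,[((proj('side',np.r_[(p+B@np.array([a,-.011,0]))[:2],z])-[x-50,y-20])*7).round() for a in(-.017,.017)])
E
```

```text
time: 11.13
tool_pos: [0.4689, 0.032, 0.0432]
tool_rot: [-2.339, -2.097, -0.0]
wrist_force: [0.8, 0.3, -0.5]
width: 0.232
grasp_force: 0.0
0.05 [array([337., 238.]), array([399., 212.])]
0.055 [array([337., 232.]), array([398., 206.])]
0.06 [array([336., 225.]), array([398., 199.])]
```

View pics/s5c.png

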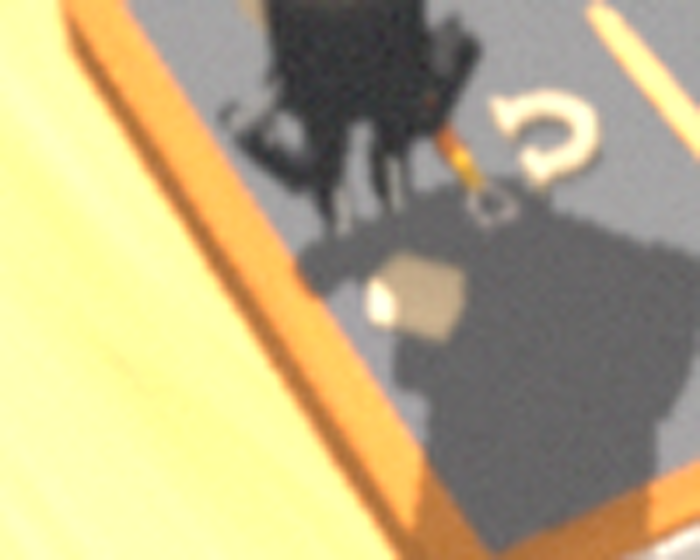

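Pad ends at (343,233) and (402,208) now project to z≈0.054, i.e. a few mm above the board. The tips therefore sit about 10 mm above the reported TCP z. Now I sweep the wall with tips 1 mm lower.

```bash
python3 -m pendant '[0,0,0,-0.6,0,0.1,0.53, 0,0,0,-1.2,0,0,0.53, 0,0,0,-1.2,0,0,0.53, 0,0,0,-1.2,0,0,0.53, 0,0,0,-1.2,0,0,0.53, 0,0,0,-1.2,0,0,0.53, 0,0,0,-1.2,0,0,0.53, 0,0,0,-1.2,0,0,0.53, 0,0,0,-0.8,0,0,0.53, 0,0,0,0,0,0,0.53]'
cat >> h.py <<'E'
def clay(img=None):
    """blobs of clay-like colour on board/tray in the top view, in board coords"""
    im=robot.read_camera('top') if img is None else img
    B=Ro.from_euler('z',BA).as_matrix()
    h=cv2.cvtColor(im,cv2.COLOR_BGR2HSV); b,g,r=[im[...,i].astype(int) for i in range(3)]
    m=((r-b>14)&(r-b<75)&(r>70)).astype(np.uint8); m[:,:170]=0;m[:,420:]=0;m[:115]=0;m[270:]=0
    n,l,s,c=cv2.connectedComponentsWithStats(m)
    for i in range(1,n):
        if 15<s[i,4]<1200:
            f=lambda u,v:(B.T@(ray2world('top',u,v,.056)-BC))[:2]
            print('area',s[i,4],'c',f(*c[i]),'box',f(s[i,0],s[i,1]),f(s[i,0]+s[i,2]-1,s[i,1]+s[i,3]-1))
E
python3 - <<'E'
from h import *
clay(cv2.imread('pics/top0.png')); print(); im=snap('top','t1.png'); clay(im); plan(-.112,-.24,.0422,0,12)
E
```

```text
time: 12.02
tool_pos: [0.4578, -0.0673, 0.042]
tool_rot: [2.341, 2.094, -0.001]
wrist_force: [-0.1, 0.1, -0.0]
width: 0.231
grasp_force: 0.0
area 823 c [-0.0059 -0.3034] box [ 0.1701 -0.2045] [-0.1765 -0.3977]
area 183 c [ 0.1312 -0.0089] box [0.1471 0.0112] [ 0.1144 -0.0321]
area 127 c [ 0.0584 -0.0002] box [0.0617 0.0768] [ 0.0548 -0.0772]
area 209 c [-0.005   0.0062] box [0.0154 0.0404] [-0.0283 -0.0222]
area 185 c [-0.0529  0.0555] box [-0.0469  0.1097] [-0.0589 -0.0087]
area 271 c [-0.1114 -0.0533] box [-0.0897 -0.0245] [-0.1354 -0.0837]

area 185 c [ 0.1311 -0.0088] box [0.1471 0.0112] [ 0.1117 -0.0324]
area 43 c [ 0.1391 -0.1866] box [ 0.1541 -0.1457] [ 0.0951 -0.2037]
area 29 c [ 0.1273 -0.2403] box [ 0.1362 -0.2337] [ 0.1134 -0.2594]
area 22 c [ 0.1353 -0.2876] box [ 0.1359 -0.2635] [ 0.1339 -0.3071]
area 558 c [ 0.0278 -0.3566] box [ 0.1371 -0.3123] [-0.1173 -0.3816]
area 43 c [ 0.1154 -0.2598] box [ 0.1263 -0.2478] [ 0.1031 -0.2681]
area 23 c [ 0.0881 -0.2384] box [ 0.1032 -0.2356] [ 0.0708 -0.243 ]
area 26 c [ 0.0831 -0.2633] box [ 0.0965 -0.255 ] [ 0.0702 -0.27  ]
area 121 c [ 0.0582 -0.0018] box [0.0617 0.0768] [ 0.0548 -0.0772]
area 20 c [-0.0053 -0.2473] box [ 0.0184 -0.2354] [-0.0254 -0.2621]
area 128 c [-0.0731 -0.3416] box [-0.0149 -0.3257] [-0.1393 -0.3694]
area 37 c [-0.0857 -0.3067] box [-0.059  -0.2774] [-0.1056 -0.3279]
t 12.0667 board now [-0.1116 -0.0863  0.0421] w 0.2336157473736056 F [-0.97   -0.3861 -0.1458] rows 12 turn [-0.      0.     -0.0002] shift cm [-1.2807 -0.0018 -0.001 ] total [-15.368   -0.0212  -0.0117]
```

```bash
cat >> h.py <<'E'
def clays(img=None,zz=.056):
    im=robot.read_camera('side') if img is None else img
    B=Ro.from_euler('z',BA).as_matrix()
    b,g,r=[im[...,i].astype(int) for i in range(3)]
    m=((r-b>14)&(r-b<75)&(r>60)).astype(np.uint8)
    k=np.zeros_like(m); q=np.array([proj('side',np.r_[(BC+B@np.array([x,y,0]))[:2],.05]) for x,y in((-.15,.2),(.155,.2),(.155,-.4),(-.15,-.4))])
    cv2.fillPoly(k,[q.round().astype(int)],1); m*=k
    n,l,s,c=cv2.connectedComponentsWithStats(m)
    for i in range(1,n):
        if 8<s[i,4]<1200: print('area',s[i,4],'px',c[i].round(),'c',(B.T@(ray2world('side',*c[i],zz)-BC))[:2])
E
python3 - <<'E'
from h import *
clays(cv2.imread('pics/s5.png')); print(); clays(snap('side','s6.png'))
E
```

```text
area 282 px [280. 163.] c [0.081  0.1589]
area 15 px [254. 173.] c [-0.0271  0.1614]
area 15 px [241. 173.] c [-0.07    0.1824]
area 13 px [248. 174.] c [-0.0504  0.165 ]
area 19 px [236. 179.] c [-0.097   0.1669]
area 103 px [297. 194.] c [ 0.056  -0.0062]
area 132 px [279. 197.] c [-0.0067  0.0091]
area 35 px [266. 202.] c [-0.0544  0.0139]
area 126 px [260. 221.] c [-0.1148 -0.0524]

area 87 px [287. 164.] c [0.0983 0.1417]
area 318 px [250. 180.] c [-0.0555  0.1352]
area 100 px [297. 193.] c [ 0.056  -0.0047]
area 12 px [258. 186.] c [-0.0468  0.0947]
area 10 px [258. 195.] c [-0.0661  0.0576]
area 63 px [282. 197.] c [0.0053 0.006 ]
area 9 px [263. 196.] c [-0.0526  0.0422]
area 134 px [269. 235.] c [-0.1155 -0.1214]
```

The wall is moving with the fingers, now at board y = −0.121. I continue over the edge.

```bash
python3 -m pendant '[0,0,0,-0.8,0,0,0.53, 0,0,0,-1.2,0,0,0.53, 0,0,0,-1.2,0,0,0.53, 0,0,0,-1.2,0,0,0.53, 0,0,0,-1.2,0,0,0.53, 0,0,0,-1.2,0,0,0.53, 0,0,0,-1.2,0,0,0.53, 0,0,0,-1.2,0,0,0.53, 0,0,0,-1.2,0,0,0.53, 0,0,0,-1.2,0,0,0.53]'
python3 -m pendant '[0,0,0,-1.2,0,0,0.53, 0,0,0,-1.2,0,0,0.53, 0,0,0,-1.2,0,0,0.53, 0,0,0,-0.3,0,0,0.53, 0,0,0,0,0,0,0.53, 0,0,0,0,0,-2,0.53, 0,0,0,0,0,-4,0.53, 0,0,0,0,0,-4,0.53, 0,0,0,0,0,-2,0.53, 0,0,0,0,0,0,0.53]'
python3 - <<'E'
from h import *
plan(.131,.055,.142,-.0,16)
clays(snap('side','s7.png'),.03)
E
```

```text
time: 12.95
tool_pos: [0.4456, -0.1811, 0.0421]
tool_rot: [-2.338, -2.098, -0.0]
wrist_force: [0.8, 1.5, -0.4]
width: 0.231
grasp_force: 0.1
time: 13.78
tool_pos: [0.4437, -0.2193, 0.1666]
tool_rot: [2.333, 2.094, 0.004]
wrist_force: [-0.2, -0.3, 0.0]
width: 0.236
grasp_force: 0.0
t 13.7833 board now [-0.1093 -0.2401  0.1666] w 0.23625392155911493 F [-0.1534 -0.2944  0.0341] rows 16 turn [0.0004 0.0002 0.    ] shift cm [1.8446 1.5015 0.1563] total [29.5134 24.0244  2.5013]
area 39 px [288. 159.] c [0.1277 0.1861]
area 9 px [264. 164.] c [0.0379 0.2059]
area 278 px [245. 176.] c [-0.0533  0.1862]
area 287 px [317. 211.] c [ 0.0873 -0.0935]
area 103 px [261. 194.] c [-0.044   0.0739]
area 95 px [287. 197.] c [0.0307 0.0156]
area 21 px [295. 192.] c [0.0663 0.0254]
area 11 px [289. 191.] c [0.0502 0.0368]
area 31 px [305. 204.] c [ 0.0688 -0.0438]
```

```bash
python3 -c "
from h import *
plan(.142,.054,.1666,-.157,10)"
```

```text
t 13.8333 board now [-0.1103 -0.2401  0.1644] w 0.2321731290779962 F [-0.7446  0.3725 -0.3563] rows 10 turn [0.0004 0.0001 0.0157] shift cm [ 3.1146  2.3115 -0.0201] total [31.1456 23.1149 -0.201 ]
```

```bash
python3 -m pendant '[0,0,0.0157,3.11,2.31,0,0.53, 0,0,0.0157,3.11,2.31,0,0.53, 0,0,0.0157,3.11,2.31,0,0.53, 0,0,0.0157,3.11,2.31,0,0.53, 0,0,0.0157,3.11,2.31,0,0.53, 0,0,0.0157,3.11,2.31,0,0.53, 0,0,0.0157,3.11,2.31,0,0.53, 0,0,0.0157,3.11,2.31,0,0.53, 0,0,0.0157,3.11,2.31,0,0.53, 0,0,0.0157,3.11,2.31,0,0.53]'
python3 - <<'E'
from h import *
plan(.142,.054,.0425,-.157,10)
im=snap('top','t2.png'); clay(im)
E
```

```text
time: 14.67
tool_pos: [0.7242, 0.0475, 0.1602]
tool_rot: [-2.495, -1.907, 0.003]
wrist_force: [-0.3, 0.1, 1.1]
width: 0.234
grasp_force: 0.0
t 14.6667 board now [0.1407 0.0554 0.1602] w 0.23372809536236455 F [-0.3358  0.1212  1.1105] rows 10 turn [-0.0002  0.0001 -0.    ] shift cm [-0.0118  0.016   1.1774] total [-0.1181  0.1602 11.7735]
area 89 c [ 0.0948 -0.3534] box [ 0.1379 -0.2878] [-0.0002 -0.3759]
area 20 c [-0.0148 -0.3101] box [ 0.0098 -0.2975] [-0.0395 -0.3216]
area 105 c [-0.0528  0.0648] box [-0.0469  0.1097] [-0.0586  0.0206]
area 49 c [-0.0506 -0.3606] box [-0.0199 -0.3313] [-0.0703 -0.3713]
area 238 c [-0.1136 -0.2635] box [-0.0942 -0.237 ] [-0.135  -0.2898]
area 26 c [-0.1527  0.0191] box [-0.1541  0.052 ] [-0.1515 -0.0138]
```

The wall is in the tray at (−0.114, −0.264). Next I descend behind the base.

```bash
python3 -m pendant '[0,0,0,-0.1,0.1,2.0,0.53, 0,0,0,0,0,2.5,0.53, 0,0,0,0,0,2.5,0.53, 0,0,0,0,0,2.0,0.53, 0,0,0,0,0,1.2,0.53, 0,0,0,0,0,0.7,0.53, 0,0,0,0,0,0.3,0.53, 0,0,0,0,0,0,0.53, 0,0,0,0,0,0,0.53, 0,0,0,0,0,0,0.53]'
python3 - <<'E'
from h import *
plan(.142,.054,.0422,-.157,1)
clays(snap('side','s8.png'))
E
```

```text
time: 15.55
tool_pos: [0.7253, 0.0438, 0.0514]
tool_rot: [2.496, 1.907, 0.002]
wrist_force: [0.2, 0.8, -0.3]
width: 0.235
grasp_force: 0.0
t 15.55 board now [0.1422 0.0519 0.0514] w 0.2345915730282838 F [ 0.1619  0.7995 -0.3138] rows 1 turn [ 0.0016 -0.0006 -0.0009] shift cm [ 0.2049 -0.0568  0.923 ] total [ 0.2049 -0.0568  0.923 ]
area 10 px [294. 153.] c [0.1505 0.1805]
area 281 px [280. 163.] c [0.0809 0.159 ]
area 278 px [245. 176.] c [-0.0633  0.1623]
area 106 px [315. 186.] c [ 0.1312 -0.005 ]
area 102 px [297. 193.] c [ 0.0561 -0.0053]
area 102 px [261. 194.] c [-0.0539  0.0527]
area 130 px [279. 197.] c [-0.0067  0.009 ]
area 184 px [292. 275.] c [-0.1277 -0.2963]
```

```bash
python3 -m pendant '[0,0,0,0,0,0.4,0.53, 0,0,0,0,0,0.3,0.53, 0,0,0,0,0,0.2,0.53, 0,0,0,-0.7,0,0,0.53, 0,0,0,-1.2,0,0,0.53, 0,0,0,-1.2,0,0,0.53, 0,0,0,-1.2,0,0,0.53, 0,0,0,-1.2,0,0,0.53, 0,0,0,-0.9,0,0,0.53, 0,0,0,-0.6,0,0,0.53]'
python3 - <<'E'
from h import *
plan(.096,-.24,.0425,-.157,20)
clays(snap('side','s9.png'))
E
```

```text
time: 16.43
tool_pos: [0.7059, -0.0262, 0.0413]
tool_rot: [2.498, 1.905, -0.0]
wrist_force: [0.3, -0.4, 0.3]
width: 0.235
grasp_force: 0.1
t 16.4333 board now [ 0.1305 -0.0198  0.0413] w 0.23501641246686006 F [ 0.3092 -0.3526  0.2594] rows 20 turn [ 0.      0.     -0.0001] shift cm [-1.1142  0.0034 -0.0059] total [-22.2849   0.0678  -0.1182]
area 28 px [298. 159.] c [0.1506 0.1429]
area 282 px [280. 163.] c [0.081  0.1589]
area 274 px [245. 176.] c [-0.0633  0.1626]
area 100 px [297. 193.] c [ 0.056  -0.0047]
area 104 px [261. 194.] c [-0.054   0.0532]
area 109 px [321. 193.] c [ 0.132  -0.0464]
area 132 px [279. 197.] c [-0.0068  0.009 ]
area 238 px [294. 273.] c [-0.1186 -0.2914]
```

```bash
python3 -m pendant '[0,0,0,-0.6,0.05,0,0.53, 0,0,0,-1.1,0.05,0,0.53, 0,0,0,-1.1,0.05,0,0.53, 0,0,0,-1.1,0.05,0,0.53, 0,0,0,-1.1,0,0,0.53, 0,0,0,-1.1,0,0,0.53, 0,0,0,-1.1,0,0,0.53, 0,0,0,-1.1,0,0,0.53, 0,0,0,-1.1,0,0,0.53, 0,0,0,-0.6,0,0,0.53]'
python3 - <<'E'
from h import *
plan(.096,-.24,.0425,-.157,20)
clays(snap('side','s10.png'))
E
```

```text
time: 17.32
tool_pos: [0.6813, -0.1231, 0.0411]
tool_rot: [2.498, 1.905, -0.001]
wrist_force: [-0.0, -0.5, 0.6]
width: 0.235
grasp_force: 0.3
t 17.3167 board now [ 0.1165 -0.1188  0.0411] w 0.23477550029392644 F [-0.0256 -0.5298  0.5664] rows 20 turn [-0.      0.     -0.0001] shift cm [-0.6147 -0.0058 -0.0069] total [-12.2935  -0.1169  -0.1373]
area 46 px [304. 166.] c [0.1507 0.1011]
area 281 px [280. 163.] c [0.081 0.159]
area 279 px [245. 176.] c [-0.0631  0.1627]
area 102 px [297. 194.] c [ 0.0561 -0.0058]
area 104 px [261. 194.] c [-0.054  0.053]
area 132 px [279. 197.] c [-0.0068  0.0087]
area 14 px [341. 210.] c [ 0.1517 -0.1453]
area 115 px [332. 213.] c [ 0.1166 -0.1446]
```

```bash
python3 -m pendant '[0,0,0,-0.8,0,0,0.53, 0,0,0,-1.1,0,0,0.53, 0,0,0,-1.1,0,0,0.53, 0,0,0,-1.1,0,0,0.53, 0,0,0,-1.1,0,0,0.53, 0,0,0,-1.1,0,0,0.53, 0,0,0,-1.1,0,0,0.53, 0,0,0,-1.1,0,0,0.53, 0,0,0,-1.1,0,0,0.53, 0,0,0,-1.1,0,0,0.53]'
python3 -m pendant '[0,0,0,-1.1,0,0,0.53, 0,0,0,-0.8,0,0,0.53, 0,0,0,0,0,0,0.53, 0,0,0,0,0,-2,0.53, 0,0,0,0,0,-4,0.53, 0,0,0,0,0,-4,0.53, 0,0,0,0,0,-2,0.53, 0,0,0,0,0,-1,0.53, 0,0,0,0,0,0,0.53, 0,0,0,0,0,0,0.53]'
python3 - <<'E'
from h import *
plan(-.002,.08,.168,0,11)
clays(snap('side','s11.png'),.02)
E
```

```text
time: 18.2
tool_pos: [0.6533, -0.2253, 0.0411]
tool_rot: [-2.497, -1.907, 0.0]
wrist_force: [0.4, 0.1, -0.6]
width: 0.241
grasp_force: 0.0
time: 19.03
tool_pos: [0.6486, -0.2421, 0.1706]
tool_rot: [-2.496, -1.908, 0.0]
wrist_force: [-0.3, -0.2, -0.7]
width: 0.236
grasp_force: 0.0
t 19.0333 board now [ 0.0968 -0.2407  0.1706] w 0.23634522073813066 F [-0.3021 -0.2003 -0.7223] rows 11 turn [-0.     -0.     -0.0143] shift cm [ 2.8303 -1.1464  0.0235] total [ 31.1332 -12.6108   0.2582]
area 60 px [308. 171.] c [0.1701 0.1012]
area 284 px [280. 163.] c [0.0984 0.1915]
area 277 px [245. 176.] c [-0.0493  0.1955]
area 99 px [297. 194.] c [0.0728 0.0228]
area 106 px [261. 194.] c [-0.0401  0.0839]
area 134 px [279. 197.] c [0.0082 0.0375]
area 134 px [314. 237.] c [ 0.0235 -0.1795]
```

```bash
python3 -m pendant '[0,0,-0.0157,3.03,-1.26,0,0.53, 0,0,-0.0157,3.03,-1.26,0,0.53, 0,0,-0.0157,3.03,-1.26,0,0.53, 0,0,-0.0157,3.03,-1.26,0,0.53, 0,0,-0.0157,3.03,-1.26,0,0.53, 0,0,-0.0157,3.03,-1.26,0,0.53, 0,0,-0.0157,3.03,-1.26,0,0.53, 0,0,-0.0157,3.03,-1.26,0,0.53, 0,0,-0.0157,3.03,-1.26,0,0.53, 0,0,-0.0157,3.03,-1.26,0,0.53]'
python3 - <<'E'
from h import *
plan(-.003,.070,.0425,0,1)
im=snap('top','t3.png'); clay(im)
E
```

```text
time: 19.92
tool_pos: [0.5826, 0.0803, 0.1693]
tool_rot: [-2.337, -2.097, 0.003]
wrist_force: [-0.2, 0.2, 0.3]
width: 0.234
grasp_force: 0.0
t 19.9167 board now [-0.0036  0.0727  0.1693] w 0.23362824084100497 F [-0.1874  0.164   0.3051] rows 1 turn [-0.0026  0.0002  0.0001] shift cm [-0.2717  0.0932 12.6842] total [-0.2717  0.0932 12.6842]
area 28 c [ 0.1531 -0.1775] box [ 0.1539 -0.143 ] [ 0.1391 -0.201 ]
area 108 c [ 0.0999 -0.3512] box [ 0.1374 -0.2824] [ 0.0025 -0.3757]
area 238 c [ 0.1001 -0.2824] box [ 0.1214 -0.2562] [ 0.0787 -0.3073]
area 17 c [ 0.0876 -0.2367] box [ 0.103 -0.233] [ 0.0706 -0.2403]
area 170 c [ 0.0585 -0.0329] box [0.0645 0.007 ] [ 0.0548 -0.0772]
area 33 c [ 0.0133 -0.2365] box [ 0.0561 -0.2304] [-0.0269 -0.2435]
area 69 c [-0.0533 -0.366 ] box [-0.018  -0.3553] [-0.0994 -0.3727]
area 240 c [-0.1136 -0.2632] box [-0.0942 -0.237 ] [-0.135  -0.2898]
area 411 c [-0.1865 -0.1122] box [-0.1729 -0.0419] [-0.1944 -0.1671]
```

The wall and base are both in the tray, at (−0.114, −0.263) and (0.100, −0.282). I descend behind the handle.

```bash
python3 -m pendant '[0,0,0,-0.1,0.05,2.0,0.53, 0,0,0,-0.1,0,2.4,0.53, 0,0,0,0,0,2.4,0.53, 0,0,0,0,0,2.0,0.53, 0,0,0,0,0,1.5,0.53, 0,0,0,0,0,1.0,0.53, 0,0,0,0,0,0.5,0.53, 0,0,0,0,0,0,0.53, 0,0,0,0,0,0,0.53, 0,0,0,0,0,0,0.53]'
python3 - <<'E'
from h import *
plan(-.003,-.24,.0425,0,1)
clays(snap('side','s12.png'))
E
```

```text
time: 20.8
tool_pos: [0.5848, 0.077, 0.0539]
tool_rot: [2.339, 2.097, 0.001]
wrist_force: [0.4, -0.1, -0.1]
width: 0.234
grasp_force: 0.0
t 20.8 board now [-0.0011  0.0697  0.0539] w 0.23410205626518715 F [ 0.3799 -0.1239 -0.1393] rows 1 turn [ 0.001  -0.0003 -0.0009] shift cm [-30.9708  -0.1675   1.1272] total [-30.9708  -0.1675   1.1272]
area 48 px [287. 160.] c [0.1102 0.157 ]
area 274 px [245. 176.] c [-0.0635  0.1627]
area 164 px [296. 193.] c [ 0.0556 -0.0045]
area 103 px [261. 194.] c [-0.0539  0.0526]
area 115 px [279. 198.] c [-0.0082  0.0084]
area 183 px [293. 276.] c [-0.1273 -0.2969]
```

```bash
python3 -m pendant '[0,0,0,0,-0.1,0.5,0.53, 0,0,0,0,-0.1,0.4,0.53, 0,0,0,0,0,0.2,0.53, 0,0,0,-0.7,0,0,0.53, 0,0,0,-1.1,0,0,0.53, 0,0,0,-1.1,0,0,0.53, 0,0,0,-1.1,0,0,0.53, 0,0,0,-1.1,0,0,0.53, 0,0,0,-1.1,0,0,0.53, 0,0,0,-0.5,0,0,0.53]'
python3 - <<'E'
from h import *
plan(-.003,-.24,.0425,0,1)
clays(snap('side','s13.png'))
E
```

```text
time: 21.68
tool_pos: [0.5748, 0.0079, 0.0421]
tool_rot: [2.341, 2.094, -0.001]
wrist_force: [-0.4, 0.1, 0.5]
width: 0.239
grasp_force: 0.1
t 21.6833 board now [-0.0035 -0.0001  0.0421] w 0.2393393160795881 F [-0.4089  0.0967  0.5439] rows 1 turn [-0.0001  0.0007 -0.0029] shift cm [-23.9937   0.1213  -0.0206] total [-23.9937   0.1213  -0.0206]
area 34 px [281. 163.] c [0.083  0.1595]
area 9 px [286. 158.] c [0.114  0.1703]
area 275 px [245. 176.] c [-0.063   0.1626]
area 102 px [261. 194.] c [-0.054  0.053]
area 101 px [300. 198.] c [ 0.0558 -0.0317]
area 115 px [287. 205.] c [ 0.0001 -0.0364]
area 190 px [292. 275.] c [-0.1285 -0.2955]
```

```bash
python3 - <<'E'
from h import *
B=Ro.from_euler('z',BA).as_matrix()
for f in('s9','s13'):
    im=cv2.imread(f'pics/{f}.png')
    print(f,[tuple(im[tuple(proj('side',np.r_[(BC+B@np.array([.057,y,0]))[:2],.055]).round().astype(int)[::-1])]) for y in np.arange(.09,-.12,-.015)])
E
```

```text
s9 [(np.uint8(75), np.uint8(75), np.uint8(75)), (np.uint8(76), np.uint8(93), np.uint8(112)), (np.uint8(84), np.uint8(134), np.uint8(177)), (np.uint8(81), np.uint8(133), np.uint8(180)), (np.uint8(79), np.uint8(130), np.uint8(177)), (np.uint8(81), np.uint8(136), np.uint8(184)), (np.uint8(81), np.uint8(133), np.uint8(182)), (np.uint8(83), np.uint8(137), np.uint8(185)), (np.uint8(79), np.uint8(132), np.uint8(179)), (np.uint8(78), np.uint8(128), np.uint8(173)), (np.uint8(75), np.uint8(123), np.uint8(167)), (np.uint8(64), np.uint8(97), np.uint8(128)), (np.uint8(74), np.uint8(73), np.uint8(74)), (np.uint8(74), np.uint8(75), np.uint8(75))]
s13 [(np.uint8(28), np.uint8(27), np.uint8(25)), (np.uint8(28), np.uint8(25), np.uint8(26)), (np.uint8(24), np.uint8(23), np.uint8(23)), (np.uint8(30), np.uint8(32), np.uint8(34)), (np.uint8(29), np.uint8(31), np.uint8(35)), (np.uint8(79), np.uint8(133), np.uint8(180)), (np.uint8(78), np.uint8(128), np.uint8(174)), (np.uint8(54), np.uint8(86), np.uint8(115)), (np.uint8(50), np.uint8(80), np.uint8(108)), (np.uint8(50), np.uint8(78), np.uint8(104)), (np.uint8(50), np.uint8(75), np.uint8(102)), (np.uint8(49), np.uint8(68), np.uint8(88)), (np.uint8(45), np.uint8(45), np.uint8(46)), (np.uint8(46), np.uint8(46), np.uint8(46))]
```

The knife hasn't moved; part of it is occluded or in shadow. I keep sweeping the handle.

```bash
python3 -m pendant '[0,0,0,-0.8,0,0,0.53, 0,0,0,-1.1,0,0,0.53, 0,0,0,-1.1,0,0,0.53, 0,0,0,-1.1,0,0,0.53, 0,0,0,-1.1,0,0,0.53, 0,0,0,-1.1,0,0,0.53, 0,0,0,-1.1,0,0,0.53, 0,0,0,-1.1,0,0,0.53, 0,0,0,-1.1,0,0,0.53, 0,0,0,-0.6,0,0,0.53]'
python3 - <<'E'
from h import *
plan(-.003,-.24,.0425,0,1)
clays(snap('side','s14.png'))
E
```

```text
time: 22.57
tool_pos: [0.5636, -0.0928, 0.0421]
tool_rot: [2.34, 2.095, -0.001]
wrist_force: [0.0, 0.1, -0.4]
width: 0.235
grasp_force: 0.1
t 22.5667 board now [-0.0037 -0.1014  0.0421] w 0.23468083073896784 F [ 0.0276  0.1128 -0.3836] rows 1 turn [-0.0001  0.0004 -0.0021] shift cm [-13.8552   0.1034  -0.0363] total [-13.8552   0.1034  -0.0363]
area 171 px [277. 163.] c [0.0678 0.163 ]
area 63 px [294. 169.] c [0.1107 0.1072]
area 278 px [245. 176.] c [-0.0631  0.1625]
area 24 px [292. 177.] c [0.0828 0.0715]
area 32 px [296. 184.] c [0.0778 0.0342]
area 105 px [261. 194.] c [-0.0541  0.0526]
area 9 px [303. 185.] c [0.0956 0.0203]
area 123 px [302. 225.] c [ 0.0008 -0.1379]
area 274 px [293. 274.] c [-0.1248 -0.293 ]
```

```bash
python3 -m pendant '[0,0,0,-0.8,0,0,0.53, 0,0,0,-1.1,0,0,0.53, 0,0,0,-1.1,0,0,0.53, 0,0,0,-1.1,0,0,0.53, 0,0,0,-1.1,0,0,0.53, 0,0,0,-1.1,0,0,0.53, 0,0,0,-1.1,0,0,0.53, 0,0,0,-1.1,0,0,0.53, 0,0,0,-1.1,0,0,0.53, 0,0,0,-1.1,0,0,0.53]'
python3 -m pendant '[0,0,0,-1.1,0,0,0.53, 0,0,0,-1.1,0,0,0.53, 0,0,0,-1.1,0,0,0.53, 0,0,0,-0.6,0,0,0.53, 0,0,0,0,0,0,0.53, 0,0,0,0,0,-2,0.53, 0,0,0,0,0,-4,0.53, 0,0,0,0,0,-4,0.53, 0,0,0,0,0,-4,0.53, 0,0,0,0,0,-4,0.53]'
python3 -m pendant '[0,0,0,4,0,0,0.53, 0,0,0,4,0,0,0.53, 0,0,0,4,0,0,0.53, 0,0,0,4,0,0,0.53, 0,0,0,4,0,0,0.53, 0,0,0,4,0,0,0.53, 0,0,0,4,0,0,0.53, 0,0,0,4,0,0,0.53, 0,0,0,0,0,0,0.53, 0,0,0,0,0,0,0.53]'
python3 - <<'E'
from h import *
a=snap('side','s15.png'); b=snap('top','t4.png'); clay(b)
a=cv2.resize(a[140:300,200:420],(550,400),interpolation=cv2.INTER_CUBIC)
b=cv2.resize(b[115:270,170:420],(250*2,310),interpolation=cv2.INTER_CUBIC)
o=np.zeros((600,800,3),np.uint8); o[:300,:484]=cv2.resize(b,(484,300)); o[300:,:412]=cv2.resize(a,(412,300))
cv2.imwrite('pics/end.png',o)
E
```

```text
time: 23.45
tool_pos: [0.5521, -0.1984, 0.0421]
tool_rot: [-2.339, -2.097, -0.0]
wrist_force: [-0.2, -0.5, 0.4]
width: 0.231
grasp_force: 0.0
time: 24.28
tool_pos: [0.5478, -0.235, 0.2241]
tool_rot: [-2.338, -2.098, -0.001]
wrist_force: [0.2, -0.6, -0.1]
width: 0.232
grasp_force: 0.0
time: 25.12
tool_pos: [0.5824, 0.0858, 0.2222]
tool_rot: [-2.333, -2.103, -0.001]
wrist_force: [-0.1, -0.9, 0.6]
width: 0.24
grasp_force: 0.0
area 27 c [ 0.1531 -0.1788] box [ 0.1541 -0.1457] [ 0.1391 -0.201 ]
area 143 c [ 0.1055 -0.3304] box [ 0.1362 -0.2337] [-0.0055 -0.3761]
area 525 c [ 0.0689 -0.275 ] box [ 0.1201 -0.24  ] [ 0.0163 -0.3106]
area 18 c [ 0.0874 -0.2367] box [ 0.1057 -0.2328] [ 0.0706 -0.2403]
area 171 c [ 0.0585 -0.0334] box [0.0645 0.007 ] [ 0.0548 -0.0772]
area 26 c [-0.0171 -0.2472] box [ 0.0155 -0.2329] [-0.0488 -0.2715]
area 40 c [-0.0366 -0.3662] box [-0.0153 -0.3551] [-0.0623 -0.3709]
area 28 c [-0.0777 -0.3667] box [-0.0632 -0.3602] [-0.0994 -0.3727]
area 236 c [-0.1136 -0.2632] box [-0.0942 -0.237 ] [-0.135  -0.2898]
area 23 c [-0.148 -0.361] box [-0.1333 -0.3453] [-0.155  -0.3702]
```

View pics/end.png

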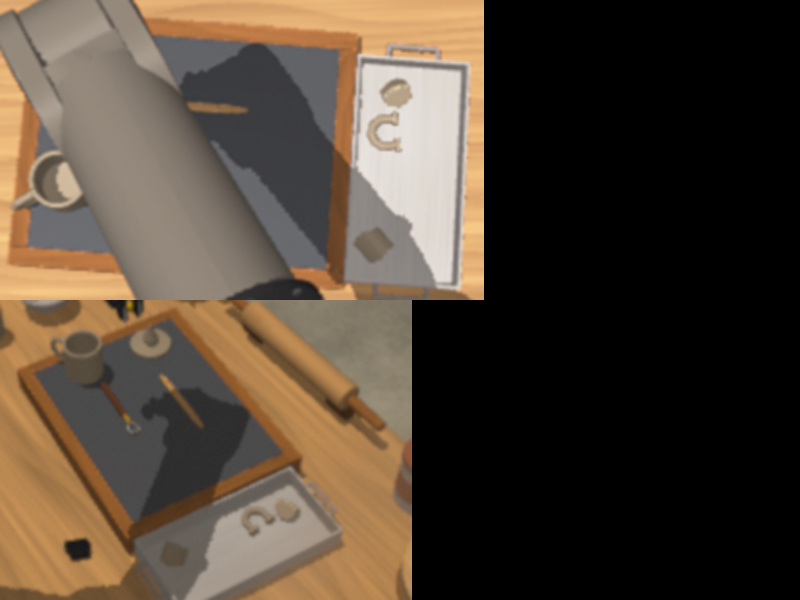

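All three pieces lie in the tray, at (397,93), (385,133) and (374,245) in the top view. The mug, lid, knife and loop tool are where they were, and the arm is clear and still.

```bash
python3 -c "
from rig import robot
print(robot.sign_off())"
```

```text
the job is handed in; nothing more can be done
None
```

I swept the wall, base and handle off the board in that order and all three lie in the scrap tray, with the mug, lid, knife and loop tool unmoved in the last pictures, and handed the job in at about 25 s.

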